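Prop open the lid of a shop display case

ROBOT

A 6-joint arm with a two-finger parallel gripper is mounted at the origin on the work surface. World frame = base frame: x ahead of the robot, y to its left, z up, the work surface at z = 0. Lengths are in m, angles in degrees, forces in N, time in s.
With the tool pointing down it reaches from about 0.25 to 0.725 m from the base axis. Payload 9.7 kg.
Tool frame: the origin (TCP) lies at the very end of the fingers, on their centre line; the grasp point (between the pads) lies 19 mm behind it; z points along the fingers, y is the line along which they close (so a half turn about z gives the same grasp; the last joint's range is limited). The gripper opens to 85 mm and grips with 20 to 120 N. Pads are 22 mm wide; open, the fingers measure 114 mm over their backs; the gripper's body (76 mm by 85 mm) begins 54 mm behind the grasp point. The pads swing forward as they close: fully open they stand 13 mm farther back than shut.
Start: joints at [-72.365, 4.979, 10.078, 95.1, 0, 90], TCP at [0.167, -0.524, 0.231] pointing down, gripper open.
Joint ranges: [-179.16, 179.16], [-48.56, 103.87], [-65.8, 70.77], [-126.05, 130.52], [-82.76, 87.17], [-180, 180]. Speed limits (degrees/s): [127.2, 127.2, 147.25, 180, 180, 180].

INTERFACE

Orientations are given as [roll, pitch, yaw] about the fixed x, y, z axes, in that order (R = Rz(yaw) Ry(pitch) Rx(roll)).
In Python, from workcell import telemetry, optics, workorder gives the robot as it stands.
- The arm moves only by the shell command python3 -m handwheel 'ROWS' [FORCE]. ROWS is JSON, a list of rows, each an object of numbers: "tx", "ty", "tz": the shift along the tool's x, y, z in m; "ax", "ay", "az": the turn, a rotation vector about the tool's x, y, z in degrees; "jaw": the gripper command: -1 is shut, 1 is fully open, values between are in proportion. A call has exactly 10 rows; each row shifts and turns the commanded pose from where the row before left it, along the tool's axes as they then stand; what a row does not reach is not made up. A row lasts 1/8 s, in which the tool goes at most 62.5 mm and 10.7 degrees, less where a joint would pass 70% of its speed; a pose out of reach is approached as far as the arm can. A call is refused whole if a number of a shift passes 0.0625 or a number of a turn 10.7, either way. A call with a gripper value outside its range is refused whole. The fingers move at their own pace and stop on an object; FORCE is the grip in N (left out, the last holds). Time passes only in rows, so rows that do not move let the fingers close, or fill a call up. It gives the time, the measured TCP pose, the force, the opening and the grip force at its end, in the units of the state.
- telemetry.get_obs(): the state, without advancing time (a new reading comes with each control period).
- optics.camera(name): name is "scene" or "top" or "wrist"; returns a dict with "color" (480x640x3 uint8, red, green, blue), "K" (3x3 intrinsics, pixels), "extrinsics" (4x4, takes a point from camera to world coordinates); the wrist camera has in their place "mount" (4x4, takes a point from camera to tool coordinates, whose origin is the TCP and whose axes are the flange's). Camera axes: x right, y down, z forward; pixel columns grow to the right and rows downward; lengths in m; the calibration is good to about 2 mm. A picture is of the moment at which its call begins: read the wrist's pose just before it. There is no depth.
- workorder.job_done(): hands the job in; it is judged then, once.
The state is a dict: "time": time; "q": joint angles; "qd": joint speeds; "joint_efforts": joint torques, N m; "ee_pos": TCP position; "tcp_rot": TCP orientation; "wrist_force": force on the tool from outside, world axes, zero at the start; "torque": the same for the moment, N m; "opening": finger opening in m; "grasp_force": force on a finger pad.
Only numpy, scipy, OpenCV 4.12 (cv2) and the standard library are available. Lean on these libraries where they do the work, as an engineer would, in place of code of your own. Each camera call takes 0.05 s, during which the arm holds its last target. There are 200 camera calls.

TASK

The glazed lid of the wooden counter display case stands raised on its stiff hinge. Swing the case's own prop rod up out of its clip on the side ledge, then press the lid down onto it until the bent end of the rod sits fully in the slot at the lid's side, so that the rod holds the lid open; let go of everything. Do not shut the lid, and leave the picture frame, the loose rack hook and the small tin where they lie.

Things in the scene. Friction and masses are not known exactly. Their poses are not given: they have to be found in the camera images.
- case: dark wooden display case, fixed; origin at the underside centre of its glazed bay, x to the back, y to the left, z up. Bay 290 (x) by 260 (y) mm, rim 70 high. Right of it (y -130 to -275) a ledge 40 high carries the prop. Lid hinge line: along y at x = 135, z = 70
- lid (a joint): lid angle, rad: 0 shut (level), grows as the front edge rises; 0.733 when its slot rests on the prop. Wooden frame with glass pane, 270 mm from hinge to front edge, 260 wide, 14 thick, underside on the hinge line; a 30 mm wide wooden rail along the front edge is the place to press. Stiff hinge: stays at any angle, needs 2 to 6 N at the rail to go down
- prop (a joint): prop angle in rad: 0 lying level in its clip, pointing to the front (case -x); grows as the end rises; 1.170 when seated in the slot; a stop ends the swing at 1.23. It stays at any angle (light friction, under 3 N at the bead)
- prop_bead (a point): centre of the wooden bead on the prop rod, 24 mm diameter, 100 mm from the pivot: the place to hold the rod; 30 mm above the ledge at the start. The rod is 8 mm steel wire, 157 mm long from pivot to bend, then bent at a right angle towards the lid (case +y) for 105 mm
- prop_tip (a point): point on the axis of the bent end of the prop, 157 mm from the pivot and 97.5 mm in from the shaft: the part that goes into the slot
- lid_slot (a point): where the axis of the bent end lies when seated: in the steel slot piece beside the lid's right edge (25 mm beyond it), 220 mm from the hinge line, 4 mm below the lid's underside. The slot opens to the lid's underside, 12 mm wide at its bottom and flaring to 48 mm at a mouth 26 mm below the underside
- frame: bystander: loose flat picture frame, 180 x 140 x 18 mm, left of the case; origin under its centre
- rack_hook: bystander: loose straight steel rod 160 mm long with a wooden bead of 24 mm at each end, on the table right of the case; origin under its middle; not the prop
- tin: bystander: small round metal tin, 44 mm across, 28 high, loose on the back of the side ledge, behind the prop post; origin under its centre
- prop_pivot (a point): the prop's pivot at the side ledge: case x = 30, y = -240, z = 70 mm, axis along case y; on a post up to z = 82 (x 20 to 40, y -255 to -245). The rod lies in an open-topped clip at x = -110: two thin steel leaves 13 mm apart, up to z = 76; it lifts straight out

How it is judged:
By the outcome, as a careful person would: the job done as asked, in the order asked, and still so for the second after the job is handed in, with the robot touching nothing.
It also fails if it takes over 64 s, if anything falls off the work surface, if the arm or the gripper's body presses on something with over 40 N, if the wrist force passes 120 N, or if a joint passes its speed limit or range.

## Working session

There is one attempt and no reset: what is moved stays moved. The work goes in short steps, Python scripts to look and compute and a shell command to move; the robot and the scene stay as the last step left them, time stands still between calls to the robot, and variables do not carry over. Pictures are saved under pics/ and viewed, at most 10 in all, crops included, and the job is handed in when it is done.

```bash
mkdir -p pics; ls; cat > h.py <<'E'
import numpy as np,cv2
from workcell import telemetry,optics,workorder
from scipy.spatial.transform import Rotation as R
def snap(n,f):
    o=telemetry.get_obs();c=optics.camera(n);cv2.imwrite('pics/'+f,c['color'][:,:,::-1]);return o,c
E
python3 - <<'E'
from h import *
for n in('scene','top'):
    o,c=snap(n,n+'0.png');print(n,np.round(c['K'],1).tolist(),np.round(c['extrinsics'],4).tolist())
print(o)
E
```

```text
pics
scene [[481.2, 0.0, 330.4], [0.0, 481.2, 231.9], [0.0, 0.0, 1.0]] [[-0.9982, 0.0584, -0.0105, 0.5707], [0.0589, 0.9516, -0.3018, 0.3215], [-0.0077, -0.3018, -0.9533, 0.9786], [0.0, 0.0, 0.0, 1.0]]
top [[479.8, 0.0, 317.5], [0.0, 479.8, 233.6], [0.0, 0.0, 1.0]] [[0.0174, -0.9853, 0.1702, 0.4109], [-0.9998, -0.0173, 0.0019, 0.0524], [0.0011, -0.1702, -0.9854, 0.9626], [0.0, 0.0, 0.0, 1.0]]
{'time': 0.05, 'q': array([-7.23657220e+01,  5.01221448e+00,  1.00356479e+01,  9.50994231e+01,
        2.49191685e-04,  9.00003406e+01]), 'qd': array([ 0.02144697, -0.07914532,  0.10729006,  0.13908702, -0.05190412,
        0.09351582]), 'joint_efforts': array([ 1.43061284e-04, -5.22081542e+01,  4.66121364e+01,  1.66410935e-02,
       -2.95487223e-05, -2.40078080e-06]), 'ee_pos': array([ 0.16655165, -0.52394545,  0.23058307]), 'tcp_rot': array([-1.79924010e+02, -2.48739743e-04,  1.76339370e+01]), 'wrist_force': array([-0.42403783, -0.37231684, -0.25932315]), 'torque': array([-0.03076662,  0.00019536, -0.01124942]), 'grasp_force': 0.0, 'opening': 0.08493673279588082}
```

View pics/scene0.png

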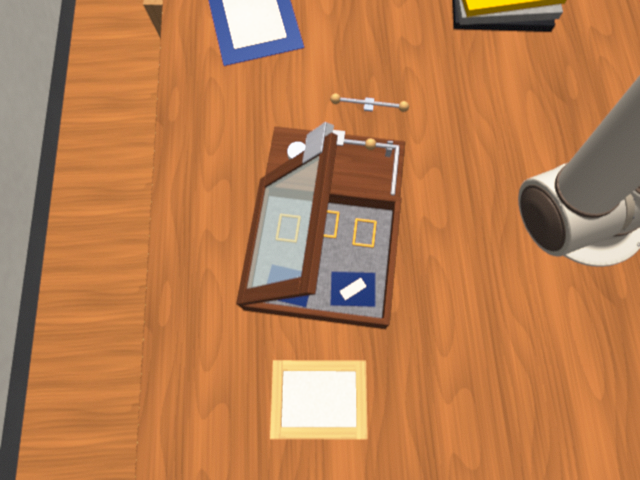

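View pics/top0.png

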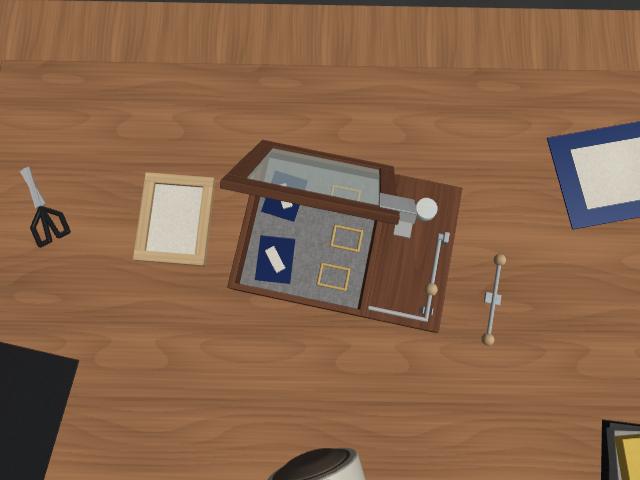

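Scene/top: case with its ledge corners at top (438,331), (462,187), rim front-left (228,288); prop bead at top (432,289) / scene (370,143); the rack hook lies apart at top (495,300); tin at (427,208). Fit the pose.

```bash
cat >> h.py <<'E'
from scipy.optimize import least_squares
def proj(c,P):
    E=np.linalg.inv(c['extrinsics']);p=np.atleast_2d(P)@E[:3,:3].T+E[:3,3];p=p@c['K'].T;return p[:,:2]/p[:,2:]
def c2w(s,P):
    P=np.atleast_2d(P)/1000;k,n=np.cos(s[2]),np.sin(s[2])
    return np.c_[s[0]+k*P[:,0]-n*P[:,1],s[1]+n*P[:,0]+k*P[:,1],P[:,2]]
def lid(a,r,y,h): # r from hinge, h above underside
    return [135-r*np.cos(a)-0*a+h*np.sin(a)*1, y, 70+r*np.sin(a)+h*np.cos(a)]
E
cat > fit.py <<'E'
from h import *
C={n:optics.camera(n) for n in('scene','top')}
obs=[('top',[-145,-275,40],(438,331)),('top',[145,-275,40],(462,187)),('top',[-145,130,70],(228,288)),('top',[-70,-240,70],(432,289)),('top',[-127,-240,70],(428,319)),('top',[-127,-135,70],(369,309)),
('scene',[-145,-275,40],(405,141)),('scene',[145,-275,40],(276,127)),('scene',[-145,130,70],(388,326)),('scene',[-70,-240,70],(370,143)),('scene',[-127,-240,70],(397,147))]
f=lambda s:np.concatenate([proj(C[n],c2w(s,P))[0]-u for n,P,u in obs])
r=least_squares(f,[.45,0,-.1],loss='soft_l1',f_scale=2);s=r.x;print(s,np.degrees(s[2]));print(np.round(f(s).reshape(-1,2),1))
np.save('s.npy',s)
for nm,P in dict(bead=[-70,-240,70],pivot=[30,-240,70]).items():print(nm,c2w(s,P))
ims=[]
for n in C:
    im=cv2.resize(C[n]['color'][:,:,::-1],None,fx=2,fy=2)
    for a,col in((1.0,(255,0,0)),(1.15,(0,255,0)),(1.3,(0,0,255))):
        q=proj(C[n],c2w(s,[lid(a,0,-130,14),lid(a,270,-130,14),lid(a,270,130,14),lid(a,0,130,14)]))
        cv2.polylines(im,[np.int32(q*2)],True,col,1)
    ims.append(im[230:700,420:840] if n=='scene' else im[240:700,400:960])
h=470;ims=[cv2.copyMakeBorder(i,0,h-i.shape[0],0,0,0) for i in ims];I=np.hstack(ims)
cv2.imwrite('pics/fit.png',cv2.resize(I,(800,int(800*h/I.shape[1]))))
E
python3 fit.py
```

```text
[ 0.57914722  0.06604841 -0.18876801] -10.815610196379295
[[ 0.3  1.5]
 [ 0.1 -0.4]
 [-1.6 -0.6]
 [-1.7 -0.4]
 [-2.8  0.3]
 [-0.2 -1.6]
 [ 0.3 -1.8]
 [-2.1 -2.6]
 [ 1.5 -1.8]
 [ 0.3  0.1]
 [ 0.4 -0.9]]
bead [[ 0.46535495 -0.15655285  0.07      ]]
pivot [[ 0.56357856 -0.17531774  0.07      ]]
```

View pics/fit.png

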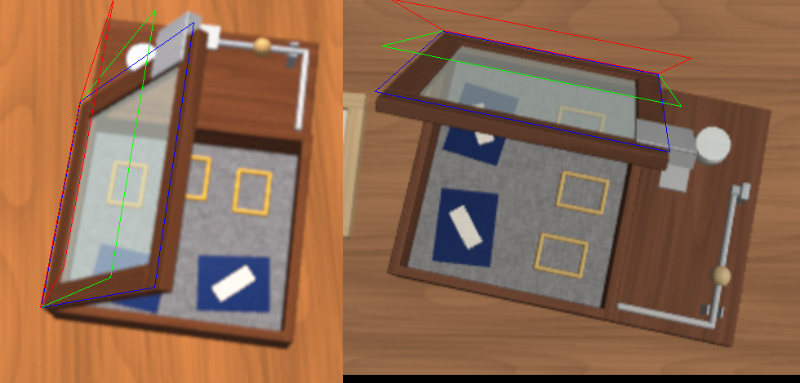

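The fit shows the case at about (0.579, 0.066), yaw -10.8°, with the lid at about 1.0 rad (blue outline). I'll turn the tool first, with the closing line along case y and the body leaning back 35°.

```bash
cat > go.py <<'E'
import sys
from h import *
# usage: go.py cx cy cz lean  (case mm point for TCP) -> shift in present tool frame, and turn remaining
s=np.load('s.npy');o=telemetry.get_obs();Rt=R.from_euler('xyz',o['tcp_rot'],degrees=True)
cx,cy,cz,t=map(float,sys.argv[1:5])
tgt=c2w(s,[cx,cy,cz])[0];d=tgt-o['ee_pos']
goal=R.from_euler('xyz',[180,0,np.degrees(s[2])],degrees=True)*R.from_euler('y',-t,degrees=True)
print('t',o['time'],'world d',d.round(4),'tool shift mm',(Rt.inv().apply(d)*1000).round(1),'turn',(Rt.inv()*goal).as_rotvec(degrees=True).round(2),'F',o['wrist_force'].round(1),'q',o['q'].round(0),'open',o['opening'],o['grasp_force'])
k=R.from_euler('z',-s[2]);p=k.apply(o['ee_pos']-np.r_[s[:2],0])*1000;print('TCP case mm',p.round(1),'z',k.apply(Rt.apply([0,0,1])).round(3))
E
python3 -m handwheel '[{"az":9.5},{"az":9.5},{"az":9.4},{"ay":-8.75},{"ay":-8.75},{"ay":-8.75},{"ay":-8.75},{},{},{}]' 25; python3 go.py -24 -240 136 35
```

```text
t 0.2 world d [ 0.344   0.3588 -0.0949] tool shift mm [ 436.5 -237.7   95. ] turn [  8.64 -34.26  27.57] F [-0.3  0.2  0.7] q [-72.   5.  10.  95.  -0.  90.] open 0.08565654824621495 0.0
TCP case mm [-294.5 -657.   230.9] z [-0.     0.001 -1.   ]$[0]: bad value
```

```bash
python3 -m handwheel '[{"az":9.5,"jaw":1},{"az":9.5,"jaw":1},{"az":9.4,"jaw":1},{"ay":-8.75,"jaw":1},{"ay":-8.75,"jaw":1},{"ay":-8.75,"jaw":1},{"ay":-8.75,"jaw":1},{"ay":0,"jaw":1},{"ay":0,"jaw":1},{"ay":0,"jaw":1}]' 25; python3 go.py -24 -240 136 35
```

```text
t 0.2 world d [ 0.344   0.3588 -0.0949] tool shift mm [ 436.5 -237.7   95. ] turn [  8.64 -34.26  27.57] F [-0.3  0.2  0.7] q [-72.   5.  10.  95.  -0.  90.] open 0.08565654824621495 0.0
TCP case mm [-294.5 -657.   230.9] z [-0.     0.001 -1.   ]$[0]: bad value
```

Likely every key is needed.

```bash
python3 -m handwheel '[{"tx":0,"ty":0,"tz":0,"ax":0,"ay":0,"az":9.5,"jaw":1},{"tx":0,"ty":0,"tz":0,"ax":0,"ay":0,"az":9.5,"jaw":1},{"tx":0,"ty":0,"tz":0,"ax":0,"ay":0,"az":9.4,"jaw":1},{"tx":0,"ty":0,"tz":0,"ax":0,"ay":-8.75,"az":0,"jaw":1},{"tx":0,"ty":0,"tz":0,"ax":0,"ay":-8.75,"az":0,"jaw":1},{"tx":0,"ty":0,"tz":0,"ax":0,"ay":-8.75,"az":0,"jaw":1},{"tx":0,"ty":0,"tz":0,"ax":0,"ay":-8.75,"az":0,"jaw":1},{"tx":0,"ty":0,"tz":0,"ax":0,"ay":0,"az":0,"jaw":1},{"tx":0,"ty":0,"tz":0,"ax":0,"ay":0,"az":0,"jaw":1},{"tx":0,"ty":0,"tz":0,"ax":0,"ay":0,"az":0,"jaw":1}]' 25; python3 go.py -24 -240 136 35
```

```text
time: 1.45
ee_pos: [0.1659, -0.5242, 0.2328]
tcp_rot: [179.9, 34.8, -10.9]
wrist_force: [0.0, 0.6, 0.0]
opening: 0.0854
grasp_force: 0.0
t 1.45 world d [ 0.3446  0.359  -0.0968] tool shift mm [ 277.3 -417.5  -75.9] turn [ 0.09 -0.18 -0.08] F [0.  0.6 0. ] q [-60.  26.  29. 117. -25. 137.] open 0.08540636700124976 0.0
TCP case mm [-295.1 -657.3  232.8] z [-0.571 -0.002 -0.821]
```

```bash
python3 -m handwheel '[{"tx":0.0277,"ty":-0.0417,"tz":-0.0076,"ax":0,"ay":0,"az":0,"jaw":1},{"tx":0.0277,"ty":-0.0417,"tz":-0.0076,"ax":0,"ay":0,"az":0,"jaw":1},{"tx":0.0277,"ty":-0.0417,"tz":-0.0076,"ax":0,"ay":0,"az":0,"jaw":1},{"tx":0.0277,"ty":-0.0417,"tz":-0.0076,"ax":0,"ay":0,"az":0,"jaw":1},{"tx":0.0277,"ty":-0.0417,"tz":-0.0076,"ax":0,"ay":0,"az":0,"jaw":1},{"tx":0.0277,"ty":-0.0417,"tz":-0.0076,"ax":0,"ay":0,"az":0,"jaw":1},{"tx":0.0277,"ty":-0.0417,"tz":-0.0076,"ax":0,"ay":0,"az":0,"jaw":1},{"tx":0.0277,"ty":-0.0417,"tz":-0.0076,"ax":0,"ay":0,"az":0,"jaw":1},{"tx":0.0277,"ty":-0.0417,"tz":-0.0076,"ax":0,"ay":0,"az":0,"jaw":1},{"tx":0.0277,"ty":-0.0417,"tz":-0.0076,"ax":0,"ay":0,"az":0,"jaw":0.2}]'; python3 go.py -24 -240 136 35; python3 - <<'E'
from h import *
o,c=snap('wrist','w1.png')
s=np.load('s.npy');M=np.eye(4);M[:3,:3]=R.from_euler('xyz',o['tcp_rot'],degrees=True).as_matrix();M[:3,3]=o['ee_pos']
c['extrinsics']=M@c['mount'];print(c['mount'].round(3).tolist(),c['K'].round(0).tolist())
print(proj(c,c2w(s,[[-70,-240,70],[30,-240,70],[-127,-240,70],[-127,-135,70]])).round(0).tolist())
E
```

```text
time: 2.7
ee_pos: [0.5111, -0.1644, 0.136]
tcp_rot: [-180.0, 34.8, -10.8]
wrist_force: [0.4, -0.9, -0.4]
opening: 0.0694
grasp_force: 0.0
t 2.7 world d [-0.0006 -0.0008 -0.    ] tool shift mm [-0.3  0.9  0.3] turn [-0.03 -0.23 -0.01] F [ 0.4 -0.9 -0.4] q [-16.  38.  34. 121.  -3. 176.] open 0.06943834521967746 0.0
TCP case mm [ -23.6 -239.1  136. ] z [-0.57   0.001 -0.821]
[[-0.001, -0.949, -0.314, 0.082], [1.0, -0.001, 0.0, -0.001], [-0.001, -0.314, 0.949, -0.142], [0.0, 0.0, 0.0, 1.0]] [[411.0, 0.0, 322.0], [0.0, 411.0, 237.0], [0.0, 0.0, 1.0]]
[[324.0, 252.0], [326.0, 103.0], [324.0, 299.0], [172.0, 299.0]]
```

View pics/w1.png

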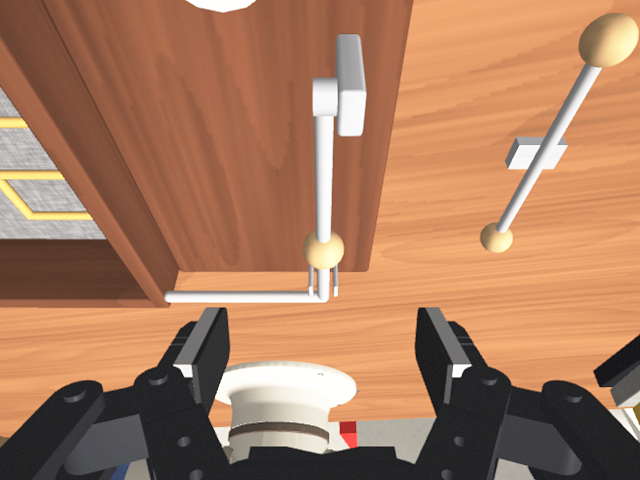

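The wrist view shows the bead at (323,250) and the pivot at about (324,100), both matching the prediction within about 2 px, so the fit is good. Next I close in on the bead.

```bash
python3 go.py -81 -240 54.5 35; python3 -m handwheel '[{"tx":0,"ty":0.0009,"tz":0.0143,"ax":0,"ay":0,"az":0,"jaw":0.2},{"tx":0,"ty":0,"tz":0.0143,"ax":0,"ay":0,"az":0,"jaw":0.2},{"tx":0,"ty":0,"tz":0.0143,"ax":0,"ay":0,"az":0,"jaw":0.2},{"tx":0,"ty":0,"tz":0.0143,"ax":0,"ay":0,"az":0,"jaw":0.2},{"tx":0,"ty":0,"tz":0.0143,"ax":0,"ay":0,"az":0,"jaw":0.2},{"tx":0,"ty":0,"tz":0.0143,"ax":0,"ay":0,"az":0,"jaw":0.2},{"tx":0,"ty":0,"tz":0.0142,"ax":0,"ay":0,"az":0,"jaw":0.2},{"tx":0,"ty":0,"tz":0,"ax":0,"ay":0,"az":0,"jaw":0.2},{"tx":0,"ty":0,"tz":0,"ax":0,"ay":0,"az":0,"jaw":0.2},{"tx":0,"ty":0,"tz":0,"ax":0,"ay":0,"az":0,"jaw":0.2}]'; python3 go.py -81 -240 54.5 35
python3 - <<'E'
from h import *
snap('wrist','w2.png')
E
```

```text
t 2.75 world d [-0.0592  0.0055 -0.0792] tool shift mm [-3.4  5.8 98.8] turn [-0.01 -0.17  0.19] F [ 4.5  2.2 -3.1] q [-16.  39.  34. 121.  -3. 176.] open 0.06279237595620941 0.0
TCP case mm [ -21.8 -234.2  133.7] z [-0.571  0.    -0.821]
time: 4.0
ee_pos: [0.4542, -0.1554, 0.0535]
tcp_rot: [180.0, 34.9, -10.8]
wrist_force: [-0.4, 0.4, -0.7]
opening: 0.0515
grasp_force: 0.0
t 4.0 world d [0.0003 0.0009 0.001 ] tool shift mm [-0.5 -1.  -0.9] turn [ 0.02 -0.1   0.03] F [-0.4  0.4 -0.7] q [-17.  31.  14. 108.  -3. 175.] open 0.05153234519373052 0.0
TCP case mm [ -81.1 -241.    53.5] z [-0.572 -0.    -0.82 ]
```

View pics/w2.png

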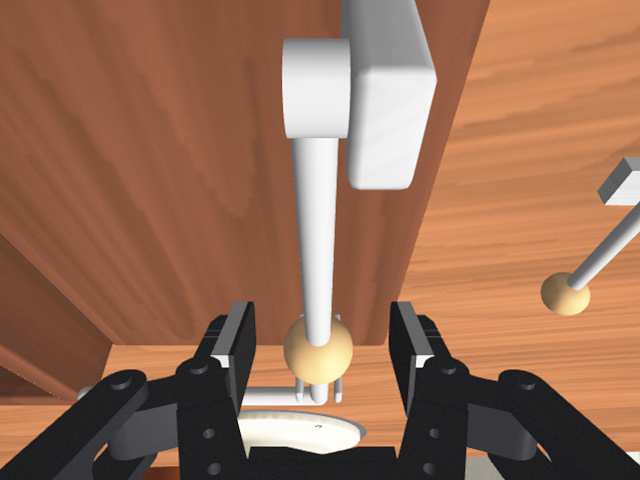

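The bead is at (318,350) and sits between the pads (255 to 388, middle 321), so I shift 1 mm and close.

```bash
python3 -m handwheel '[{"tx":0,"ty":-0.001,"tz":0,"ax":0,"ay":0,"az":0,"jaw":0.2},{"tx":0,"ty":0,"tz":0,"ax":0,"ay":0,"az":0,"jaw":-1},{"tx":0,"ty":0,"tz":0,"ax":0,"ay":0,"az":0,"jaw":-1},{"tx":0,"ty":0,"tz":0,"ax":0,"ay":0,"az":0,"jaw":-1},{"tx":0,"ty":0,"tz":0,"ax":0,"ay":0,"az":0,"jaw":-1},{"tx":0,"ty":0,"tz":0,"ax":0,"ay":0,"az":0,"jaw":-1},{"tx":0,"ty":0,"tz":0,"ax":0,"ay":0,"az":0,"jaw":-1},{"tx":0,"ty":0,"tz":0,"ax":0,"ay":0,"az":0,"jaw":-1},{"tx":0,"ty":0,"tz":0,"ax":0,"ay":0,"az":0,"jaw":-1},{"tx":0,"ty":0,"tz":0,"ax":0,"ay":0,"az":0,"jaw":-1}]' 25
python3 - <<'E'
import numpy as np
t=np.radians(35);X=np.array([np.cos(t),-np.sin(t)]);Z=np.array([-np.sin(t),-np.cos(t)])
p=np.linspace(0,1.17,21);P=np.c_[30-100*np.cos(p),70+100*np.sin(p)];d=np.diff(P,axis=0)
print(np.c_[p[1:],d@X,d@Z].round(1))
E
```

```text
time: 5.3
ee_pos: [0.454, -0.154, 0.0528]
tcp_rot: [-180.0, 35.0, -10.8]
wrist_force: [3.0, 4.2, 1.3]
opening: 0.0224
grasp_force: 24.5
[[ 0.1 -3.2 -4.9]
 [ 0.1 -2.9 -5.1]
 [ 0.2 -2.6 -5.2]
 [ 0.2 -2.3 -5.4]
 [ 0.3 -2.  -5.5]
 [ 0.4 -1.7 -5.6]
 [ 0.4 -1.3 -5.7]
 [ 0.5 -1.  -5.8]
 [ 0.5 -0.7 -5.8]
 [ 0.6 -0.3 -5.8]
 [ 0.6  0.  -5.8]
 [ 0.7  0.4 -5.8]
 [ 0.8  0.7 -5.8]
 [ 0.8  1.  -5.8]
 [ 0.9  1.4 -5.7]
 [ 0.9  1.7 -5.6]
 [ 1.   2.  -5.5]
 [ 1.1  2.3 -5.4]
 [ 1.1  2.7 -5.2]
 [ 1.2  3.  -5. ]]
```

Gripped, so I swing up along the arc.

```bash
python3 -m handwheel '[{"tx":-0.0032,"ty":0,"tz":-0.0049,"ax":0,"ay":0,"az":0,"jaw":-1},{"tx":-0.0029,"ty":0,"tz":-0.0051,"ax":0,"ay":0,"az":0,"jaw":-1},{"tx":-0.0026,"ty":0,"tz":-0.0052,"ax":0,"ay":0,"az":0,"jaw":-1},{"tx":-0.0023,"ty":0,"tz":-0.0054,"ax":0,"ay":0,"az":0,"jaw":-1},{"tx":-0.002,"ty":0,"tz":-0.0055,"ax":0,"ay":0,"az":0,"jaw":-1},{"tx":-0.0017,"ty":0,"tz":-0.0056,"ax":0,"ay":0,"az":0,"jaw":-1},{"tx":-0.0013,"ty":0,"tz":-0.0057,"ax":0,"ay":0,"az":0,"jaw":-1},{"tx":-0.001,"ty":0,"tz":-0.0058,"ax":0,"ay":0,"az":0,"jaw":-1},{"tx":-0.0007,"ty":0,"tz":-0.0058,"ax":0,"ay":0,"az":0,"jaw":-1},{"tx":-0.0003,"ty":0,"tz":-0.0058,"ax":0,"ay":0,"az":0,"jaw":-1}]'; python3 go.py -81 -240 54.5 35
```

```text
time: 6.55
ee_pos: [0.4699, -0.1571, 0.1081]
tcp_rot: [-180.0, 35.1, -10.8]
wrist_force: [-1.5, 5.1, -4.0]
opening: 0.0227
grasp_force: 24.6
t 6.55 world d [-0.0153  0.0026 -0.0536] tool shift mm [18.1  0.4 52.8] turn [0.01 0.1  0.05] F [-1.5  5.1 -4. ] q [-17.  32.  22. 115.  -3. 175.] open 0.022652841704313125 24.602639973163605
TCP case mm [ -65.5 -239.6  108.1] z [-0.575 -0.    -0.818]
```

```bash
python3 -m handwheel '[{"tx":0,"ty":0,"tz":-0.0058,"ax":0,"ay":0,"az":0,"jaw":-1},{"tx":0.0004,"ty":0,"tz":-0.0058,"ax":0,"ay":0,"az":0,"jaw":-1},{"tx":0.0007,"ty":0,"tz":-0.0058,"ax":0,"ay":0,"az":0,"jaw":-1},{"tx":0.001,"ty":0,"tz":-0.0058,"ax":0,"ay":0,"az":0,"jaw":-1},{"tx":0.0014,"ty":0,"tz":-0.0057,"ax":0,"ay":0,"az":0,"jaw":-1},{"tx":0.0017,"ty":0,"tz":-0.0056,"ax":0,"ay":0,"az":0,"jaw":-1},{"tx":0.002,"ty":0,"tz":-0.0055,"ax":0,"ay":0,"az":0,"jaw":-1},{"tx":0.0023,"ty":0,"tz":-0.0054,"ax":0,"ay":0,"az":0,"jaw":-1},{"tx":0.0027,"ty":0,"tz":-0.0052,"ax":0,"ay":0,"az":0,"jaw":-1},{"tx":0.003,"ty":0,"tz":-0.005,"ax":0,"ay":0,"az":0,"jaw":-1}]'; python3 go.py -81 -240 54.5 35
python3 - <<'E'
from h import *
snap('wrist','w3.png');_,c=snap('scene','s3.png');s=np.load('s.npy')
a=cv2.imread('pics/w3.png');b=cv2.imread('pics/s3.png')[60:340,200:480]
cv2.imwrite('pics/c3.png',cv2.resize(np.hstack([cv2.resize(a,None,fx=.75,fy=.75),cv2.resize(b,(360,360))]),(800,343)))
for p in(1.05,1.11,1.17,1.23):
  e=[30-157*np.cos(p),70+157*np.sin(p)];print(p,proj(c,c2w(s,[[e[0],-240,e[1]],[e[0],-135,e[1]]])).round(0).tolist())
E
```

```text
time: 7.8
ee_pos: [0.5134, -0.1654, 0.1451]
tcp_rot: [-180.0, 35.1, -10.8]
wrist_force: [-2.3, 4.9, -1.5]
opening: 0.0222
grasp_force: 24.6
t 7.8 world d [-0.0588  0.0109 -0.0906] tool shift mm [  3.2   0.3 108.6] turn [0.02 0.11 0.05] F [-2.3  4.9 -1.5] q [-16.  39.  36. 122.  -3. 176.] open 0.02222898722188704 24.586341977119446
TCP case mm [ -21.2 -239.7  145.1] z [-0.575 -0.    -0.818]
1.05 [[364.0, 106.0], [357.0, 158.0]]
1.11 [[359.0, 104.0], [353.0, 156.0]]
1.17 [[355.0, 103.0], [348.0, 154.0]]
1.23 [[350.0, 101.0], [343.0, 153.0]]
```

View pics/c3.png

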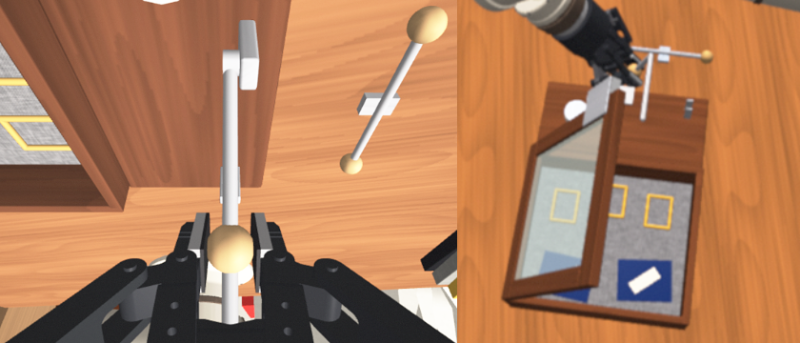

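The rod stands at about 1.12 rad: its end is near scene pixel (353,156), against a predicted (353,156) at 1.11. I nudge it a little further, release, and back off.

```bash
python3 -m handwheel '[{"tx":0.0012,"ty":0,"tz":-0.0022,"ax":0,"ay":0,"az":0,"jaw":-1},{"tx":0.0012,"ty":0,"tz":-0.0022,"ax":0,"ay":0,"az":0,"jaw":-1},{"tx":0,"ty":0,"tz":0,"ax":0,"ay":0,"az":0,"jaw":-1},{"tx":0,"ty":0,"tz":0,"ax":0,"ay":0,"az":0,"jaw":-0.1},{"tx":0,"ty":0,"tz":0,"ax":0,"ay":0,"az":0,"jaw":-0.1},{"tx":0,"ty":0,"tz":0,"ax":0,"ay":0,"az":0,"jaw":-0.1},{"tx":0,"ty":0,"tz":0,"ax":0,"ay":0,"az":0,"jaw":-0.1},{"tx":0,"ty":0,"tz":-0.02,"ax":0,"ay":0,"az":0,"jaw":-0.1},{"tx":0,"ty":0,"tz":-0.03,"ax":0,"ay":0,"az":0,"jaw":-0.1},{"tx":0,"ty":0,"tz":-0.03,"ax":0,"ay":0,"az":0,"jaw":-0.1}]'; python3 go.py 75 -240 350 35
```

```text
time: 9.15
ee_pos: [0.5486, -0.1713, 0.1953]
tcp_rot: [179.8, 33.5, -10.8]
wrist_force: [-0.4, 1.4, 0.2]
opening: 0.0389
grasp_force: 0.0
t 9.15 world d [ 0.0592 -0.0125  0.1547] tool shift mm [ -34.9    1.6 -162.4] turn [ 0.18 -1.5   0.04] F [-0.4  1.4  0.2] q [-16.  46.  53. 130.  -3. 176.] open 0.03891519683853004 0.0
TCP case mm [  14.5 -238.9  195.3] z [-0.552 -0.003 -0.834]
```

J4 is at its limit with that lean, so I reduce the lean while rising.

```bash
python3 -m handwheel '[{"tx":0,"ty":0,"tz":-0.005,"ax":0,"ay":10,"az":0,"jaw":-0.1},{"tx":0,"ty":0,"tz":-0.01,"ax":0,"ay":10,"az":0,"jaw":-0.1},{"tx":0,"ty":0,"tz":-0.02,"ax":0,"ay":0,"az":0,"jaw":-0.1},{"tx":0,"ty":0,"tz":-0.02,"ax":0,"ay":0,"az":0,"jaw":-0.1},{"tx":0,"ty":0,"tz":-0.02,"ax":0,"ay":0,"az":0,"jaw":-0.1},{"tx":0,"ty":0,"tz":-0.02,"ax":0,"ay":0,"az":0,"jaw":-1},{"tx":0,"ty":0,"tz":-0.02,"ax":0,"ay":0,"az":0,"jaw":-1},{"tx":0,"ty":0,"tz":-0.02,"ax":0,"ay":0,"az":0,"jaw":-1},{"tx":0,"ty":0,"tz":-0.02,"ax":0,"ay":0,"az":0,"jaw":-1},{"tx":0,"ty":0,"tz":-0.01,"ax":0,"ay":0,"az":0,"jaw":-1}]'; python3 go.py 55 -80 350 14
python3 - <<'E'
from h import *
_,c=snap('scene','s4.png');s=np.load('s.npy')
cv2.imwrite('pics/c4.png',cv2.resize(cv2.imread('pics/s4.png')[80:330,220:470],(600,600)))
for p in(1.05,1.11,1.17,1.23):
  e=[30-157*np.cos(p),70+157*np.sin(p)];print(p,((proj(c,c2w(s,[[e[0],-240,e[1]],[e[0],-135,e[1]]]))-[220,80])*2.4).round(0).tolist())
for a in(.9,.95,1,1.05):print(a,((proj(c,c2w(s,[lid(a,270,130,14),lid(a,270,130,0),lid(a,270,-130,0)]))-[220,80])*2.4).round(0).tolist())
E
```

```text
time: 10.4
ee_pos: [0.6035, -0.1834, 0.3316]
tcp_rot: [179.7, 12.0, -10.7]
wrist_force: [-0.5, 0.0, -0.4]
opening: -0.0001
grasp_force: 0.0
t 10.4 world d [0.0146 0.1605 0.0184] tool shift mm [ -18.9 -160.4  -15.6] turn [ 0.31 -1.95  0.11] F [-0.5  0.  -0.4] q [-16.  42.  70. 130.  -1. 175.] open -7.409499910407599e-05 0.0
TCP case mm [  70.8 -240.4  331.6] z [-0.209 -0.005 -0.978]
1.05 [[345.0, 63.0], [329.0, 187.0]]
1.11 [[334.0, 59.0], [318.0, 183.0]]
1.17 [[323.0, 54.0], [307.0, 179.0]]
1.23 [[312.0, 51.0], [295.0, 175.0]]
0.9 [[243.0, 516.0], [261.0, 521.0], [311.0, 141.0]]
0.95 [[224.0, 511.0], [243.0, 516.0], [296.0, 133.0]]
1 [[204.0, 506.0], [224.0, 511.0], [279.0, 125.0]]
1.05 [[183.0, 502.0], [204.0, 507.0], [262.0, 118.0]]
```

View pics/c4.png

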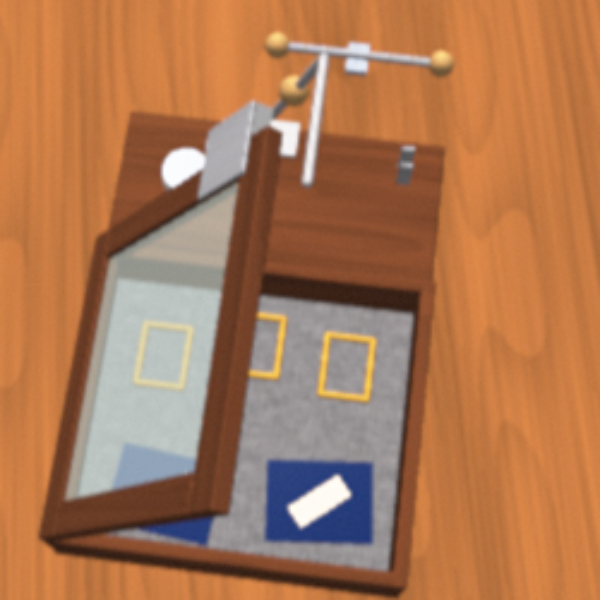

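The rod stands at about 1.17 (bend at (322,55), end at (308,183)), and the lid is at about 1.0. Now I set the tool vertical and turn it 90° to free J6.

```bash
python3 -m handwheel '[{"tx":0,"ty":0,"tz":0,"ax":0,"ay":6,"az":0,"jaw":-1},{"tx":0,"ty":0,"tz":0,"ax":0,"ay":6,"az":0,"jaw":-1},{"tx":0,"ty":0,"tz":0,"ax":0,"ay":0,"az":-10.7,"jaw":-1},{"tx":0,"ty":0,"tz":0,"ax":0,"ay":0,"az":-10.7,"jaw":-1},{"tx":0,"ty":0,"tz":0,"ax":0,"ay":0,"az":-10.7,"jaw":-1},{"tx":0,"ty":0,"tz":0,"ax":0,"ay":0,"az":-10.7,"jaw":-1},{"tx":0,"ty":0,"tz":0,"ax":0,"ay":0,"az":-10.7,"jaw":-1},{"tx":0,"ty":0,"tz":0,"ax":0,"ay":0,"az":-10.7,"jaw":-1},{"tx":0,"ty":0,"tz":0,"ax":0,"ay":0,"az":-10.7,"jaw":-1},{"tx":0,"ty":0,"tz":0,"ax":0,"ay":0,"az":-10.7,"jaw":-1}]'; python3 go.py 60 -80 335 0
```

```text
time: 11.7
ee_pos: [0.6035, -0.1834, 0.3387]
tcp_rot: [-179.0, 0.4, 75.3]
wrist_force: [-1.0, -0.1, -0.4]
opening: -0.0002
grasp_force: 0.0
t 11.7 world d [ 0.0195  0.1596 -0.0037] tool shift mm [159.3 -21.5   3. ] turn [-0.5   1.07 86.11] F [-1.  -0.1 -0.4] q [-17.  24.  45. 112.  -0.  88.] open -0.00022907169174624136 0.0
TCP case mm [  70.7 -240.4  338.7] z [-0.018 -0.006 -1.   ]
```

```bash
python3 -m handwheel '[{"tx":0.0159,"ty":-0.0021,"tz":0,"ax":0,"ay":0,"az":-0.4,"jaw":-1},{"tx":0.0159,"ty":-0.0021,"tz":0,"ax":0,"ay":0,"az":-0.4,"jaw":-1},{"tx":0.0159,"ty":-0.0021,"tz":0,"ax":0,"ay":0,"az":-0.4,"jaw":-1},{"tx":0.0159,"ty":-0.0021,"tz":0,"ax":0,"ay":0,"az":-0.4,"jaw":-1},{"tx":0.0159,"ty":-0.0021,"tz":0,"ax":0,"ay":0,"az":-0.4,"jaw":-1},{"tx":0.0159,"ty":-0.0021,"tz":0,"ax":0,"ay":0,"az":-0.4,"jaw":-1},{"tx":0.0159,"ty":-0.0021,"tz":0,"ax":0,"ay":0,"az":-0.4,"jaw":-1},{"tx":0.0159,"ty":-0.0021,"tz":0,"ax":0,"ay":0,"az":-0.4,"jaw":-1},{"tx":0.0159,"ty":-0.0021,"tz":0,"ax":0,"ay":0,"az":-0.4,"jaw":-1},{"tx":0,"ty":0,"tz":0,"ax":0,"ay":0,"az":-0.4,"jaw":-1}]'; python3 go.py 40 -80 300 0
```

```text
time: 12.95
ee_pos: [0.6198, -0.039, 0.3357]
tcp_rot: [-178.8, 0.3, 79.1]
wrist_force: [0.8, -0.0, -0.0]
opening: 0.0003
grasp_force: 0.0
t 12.95 world d [-0.0164  0.019  -0.0357] tool shift mm [ 15.7 -18.9  36. ] turn [-0.67  1.16 89.87] F [ 0.8 -0.  -0. ] q [ -4.  22.  42. 112.  -0.  97.] open 0.00027547215950574755 0.0
TCP case mm [ 59.6 -95.6 335.7] z [-0.02  -0.005 -1.   ]
```

```bash
python3 -m handwheel '[{"tx":0.002,"ty":-0.004,"tz":0.007,"ax":0,"ay":0,"az":0,"jaw":-1},{"tx":0.002,"ty":-0.004,"tz":0.007,"ax":0,"ay":0,"az":0,"jaw":-1},{"tx":0.002,"ty":-0.004,"tz":0.007,"ax":0,"ay":0,"az":0,"jaw":-1},{"tx":0.002,"ty":-0.004,"tz":0.007,"ax":0,"ay":0,"az":0,"jaw":-1},{"tx":0.002,"ty":-0.004,"tz":0.007,"ax":0,"ay":0,"az":0,"jaw":-1},{"tx":0,"ty":-0.003,"tz":0.001,"ax":0,"ay":0,"az":0,"jaw":-1},{"tx":0,"ty":-0.003,"tz":0.001,"ax":0,"ay":0,"az":0,"jaw":-1},{"tx":0,"ty":-0.003,"tz":0.001,"ax":0,"ay":0,"az":0,"jaw":-1},{"tx":0,"ty":-0.003,"tz":0.001,"ax":0,"ay":0,"az":0,"jaw":-1},{"tx":0,"ty":0,"tz":0,"ax":0,"ay":0,"az":0,"jaw":-1}]'; python3 go.py 20 -80 292 0; python3 - <<'E'
from h import *
_,c=snap('scene','s5.png');s=np.load('s.npy')
a=cv2.resize(cv2.imread('pics/s5.png')[80:330,220:470],(400,400));_,t=snap('top','t5.png')
b=cv2.resize(cv2.imread('pics/t5.png')[130:330,260:460],(400,400));cv2.imwrite('pics/c5.png',np.hstack([a,b]))
E
```

```text
time: 14.2
ee_pos: [0.5892, -0.0243, 0.2974]
tcp_rot: [-178.8, 0.3, 79.0]
wrist_force: [-0.3, 0.3, -0.1]
opening: -0.0001
grasp_force: 0.0
t 14.2 world d [-0.0054  0.008  -0.0054] tool shift mm [ 6.8 -6.7  5.5] turn [-0.66  1.16 89.76] F [-0.3  0.3 -0.1] q [ -2.  14.  28. 105.  -0.  99.] open -0.00011422248440034655 0.0
TCP case mm [ 26.8 -86.8 297.4] z [-0.02  -0.005 -1.   ]
```

View pics/c5.png

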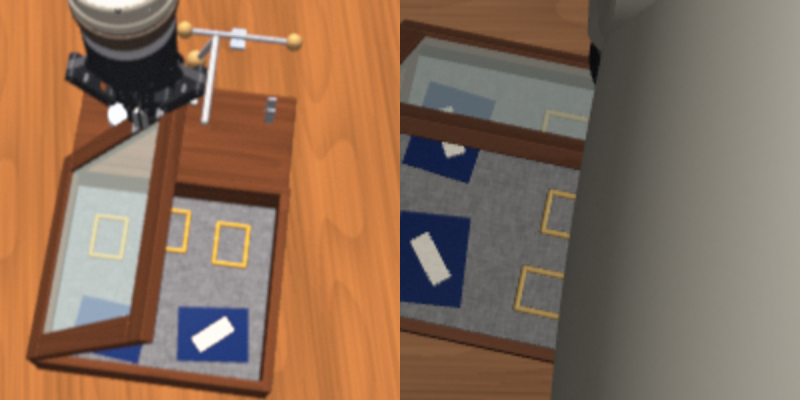

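Fingers are just behind the lid's front rail near its right end; prop still upright. Press onto the rail along its arc.

```bash
python3 -m handwheel '[{"tx":0.001,"ty":-0.002,"tz":0.001,"ax":0,"ay":0,"az":0,"jaw":-1},{"tx":0.001,"ty":-0.002,"tz":0.001,"ax":0,"ay":0,"az":0,"jaw":-1},{"tx":0.001,"ty":-0.002,"tz":0.001,"ax":0,"ay":0,"az":0,"jaw":-1},{"tx":0.001,"ty":-0.002,"tz":0.001,"ax":0,"ay":0,"az":0,"jaw":-1},{"tx":0.001,"ty":-0.002,"tz":0.001,"ax":0,"ay":0,"az":0,"jaw":-1},{"tx":0.001,"ty":-0.002,"tz":0.001,"ax":0,"ay":0,"az":0,"jaw":-1},{"tx":0.001,"ty":-0.002,"tz":0.001,"ax":0,"ay":0,"az":0,"jaw":-1},{"tx":0.001,"ty":-0.002,"tz":0.001,"ax":0,"ay":0,"az":0,"jaw":-1},{"tx":0,"ty":-0.002,"tz":0.001,"ax":0,"ay":0,"az":0,"jaw":-1},{"tx":0,"ty":-0.002,"tz":0.001,"ax":0,"ay":0,"az":0,"jaw":-1}]'; python3 go.py 0 -80 282 0
```

```text
time: 15.55
ee_pos: [0.571, -0.0126, 0.2876]
tcp_rot: [-178.8, 0.3, 78.9]
wrist_force: [0.7, -0.2, 0.8]
opening: -0.0002
grasp_force: 0.5
t 15.55 world d [-0.0069  0.0001 -0.0056] tool shift mm [-1.2 -6.7  5.8] turn [-0.66  1.15 89.76] F [ 0.7 -0.2  0.8] q [ -1.  11.  23. 103.  -0. 100.] open -0.00017935542070269744 0.46314291888847947
TCP case mm [  6.8 -78.8 287.6] z [-0.02  -0.005 -1.   ]
```

```bash
python3 -m handwheel '[{"tx":0,"ty":-0.0043,"tz":0.0026,"ax":0,"ay":0,"az":0,"jaw":-1},{"tx":0,"ty":-0.0043,"tz":0.0027,"ax":0,"ay":0,"az":0,"jaw":-1},{"tx":0,"ty":-0.0042,"tz":0.0028,"ax":0,"ay":0,"az":0,"jaw":-1},{"tx":0,"ty":-0.0042,"tz":0.0029,"ax":0,"ay":0,"az":0,"jaw":-1},{"tx":0,"ty":-0.0041,"tz":0.0029,"ax":0,"ay":0,"az":0,"jaw":-1},{"tx":0,"ty":-0.0041,"tz":0.003,"ax":0,"ay":0,"az":0,"jaw":-1},{"tx":0,"ty":-0.004,"tz":0.0031,"ax":0,"ay":0,"az":0,"jaw":-1},{"tx":0,"ty":-0.0039,"tz":0.0032,"ax":0,"ay":0,"az":0,"jaw":-1},{"tx":0,"ty":0,"tz":0,"ax":0,"ay":0,"az":0,"jaw":-1},{"tx":0,"ty":0,"tz":0,"ax":0,"ay":0,"az":0,"jaw":-1}]'; python3 go.py -40 -80 255 0;  python3 - <<'E'
from h import *
_,c=snap('scene','s6.png');s=np.load('s.npy')
cv2.imwrite('pics/c6.png',cv2.resize(cv2.imread('pics/s6.png')[80:330,220:470],(600,600)))
for a in(.733,.8,.85,.9,.95):print(a,((proj(c,c2w(s,[lid(a,270,130,14),lid(a,270,130,0)]))-[220,80])*2.4).round(0).tolist())
E
```

```text
time: 16.8
ee_pos: [0.5381, -0.0063, 0.2652]
tcp_rot: [-178.8, 0.3, 79.0]
wrist_force: [-0.4, -0.3, 0.4]
opening: 0.0002
grasp_force: 0.0
t 16.8 world d [-0.0132  0.0013 -0.0102] tool shift mm [ -1.2 -13.   10.5] turn [-0.67  1.16 89.76] F [-0.4 -0.3  0.4] q [ -1.   5.  14. 100.  -0. 100.] open 0.00015047763806121537 0.0
TCP case mm [-26.8 -78.8 265.2] z [-0.02  -0.005 -1.   ]
0.733 [[299.0, 531.0], [313.0, 536.0]]
0.8 [[278.0, 525.0], [294.0, 530.0]]
0.85 [[261.0, 520.0], [278.0, 525.0]]
0.9 [[243.0, 516.0], [261.0, 521.0]]
0.95 [[224.0, 511.0], [243.0, 516.0]]
```

View pics/c6.png

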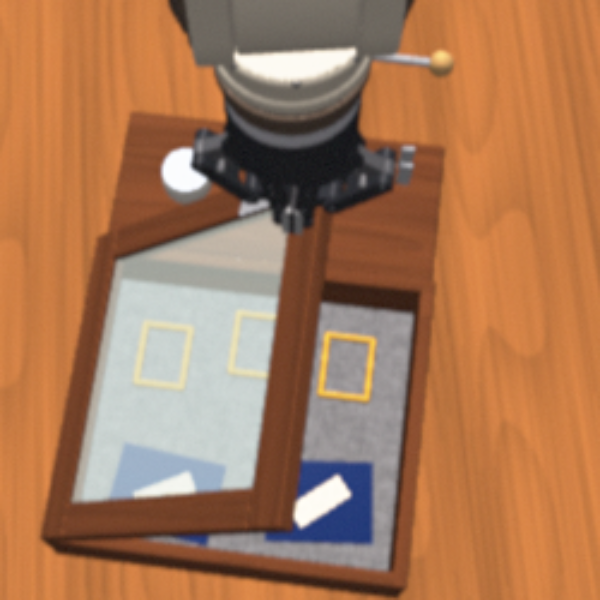

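The lid is at about 0.81 rad (front corner at (290,529)), and the fingers are on the rail. I continue with smaller steps.

```bash
python3 -m handwheel '[{"tx":0,"ty":-0.003,"tz":0.0026,"ax":0,"ay":0,"az":0,"jaw":-1},{"tx":0,"ty":-0.003,"tz":0.0027,"ax":0,"ay":0,"az":0,"jaw":-1},{"tx":0,"ty":-0.003,"tz":0.0027,"ax":0,"ay":0,"az":0,"jaw":-1},{"tx":0,"ty":-0.0015,"tz":0.0014,"ax":0,"ay":0,"az":0,"jaw":-1},{"tx":0,"ty":-0.0007,"tz":0.0007,"ax":0,"ay":0,"az":0,"jaw":-1},{"tx":0,"ty":-0.0007,"tz":0.0007,"ax":0,"ay":0,"az":0,"jaw":-1},{"tx":0,"ty":-0.0007,"tz":0.0007,"ax":0,"ay":0,"az":0,"jaw":-1},{"tx":0,"ty":-0.0007,"tz":0.0007,"ax":0,"ay":0,"az":0,"jaw":-1},{"tx":0,"ty":-0.0007,"tz":0.0007,"ax":0,"ay":0,"az":0,"jaw":-1},{"tx":0,"ty":-0.0007,"tz":0.0007,"ax":0,"ay":0,"az":0,"jaw":-1}]'; python3 go.py -45 -80 251 0
```

```text
time: 18.1
ee_pos: [0.5235, -0.0035, 0.252]
tcp_rot: [-178.9, 0.3, 78.9]
wrist_force: [0.9, -0.6, 1.0]
opening: 0.0002
grasp_force: 0.8
t 18.1 world d [-0.0036 -0.0006 -0.001 ] tool shift mm [-1.2 -3.4  1.1] turn [-0.65  1.14 89.76] F [ 0.9 -0.6  1. ] q [ -0.   3.  10.  98.  -0. 101.] open 0.00019228728289610752 0.7901772006880492
TCP case mm [-41.6 -78.8 252. ] z [-0.02  -0.005 -1.   ]
```

```bash
python3 -m handwheel '[{"tx":0,"ty":-0.0007,"tz":0.0007,"ax":0,"ay":0,"az":0,"jaw":-1},{"tx":0,"ty":-0.0007,"tz":0.0007,"ax":0,"ay":0,"az":0,"jaw":-1},{"tx":0,"ty":-0.0007,"tz":0.0007,"ax":0,"ay":0,"az":0,"jaw":-1},{"tx":0,"ty":-0.0007,"tz":0.0007,"ax":0,"ay":0,"az":0,"jaw":-1},{"tx":0,"ty":0,"tz":0,"ax":0,"ay":0,"az":0,"jaw":-1},{"tx":0,"ty":0,"tz":0,"ax":0,"ay":0,"az":0,"jaw":-1},{"tx":0,"ty":0,"tz":0,"ax":0,"ay":0,"az":0,"jaw":-1},{"tx":0,"ty":0,"tz":0,"ax":0,"ay":0,"az":0,"jaw":-1},{"tx":0,"ty":0,"tz":0,"ax":0,"ay":0,"az":0,"jaw":-1},{"tx":0,"ty":0,"tz":0,"ax":0,"ay":0,"az":0,"jaw":-1}]'; python3 go.py -45 -80 251 0;  python3 - <<'E'
from h import *
_,c=snap('scene','s7.png');s=np.load('s.npy')
cv2.imwrite('pics/c7.png',cv2.resize(cv2.imread('pics/s7.png')[80:330,220:470],(600,600)))
for a in(.68,.71,.733,.76,.8):print(a,((proj(c,c2w(s,[lid(a,270,130,14),lid(a,270,130,0),lid(a,270,-130,0)]))-[220,80])*2.4).round(0).tolist())
E
```

```text
time: 19.35
ee_pos: [0.5206, -0.003, 0.2491]
tcp_rot: [-178.8, 0.3, 78.9]
wrist_force: [1.3, -0.4, 0.3]
opening: 0.0003
grasp_force: 0.1
t 19.35 world d [-0.0006 -0.0011  0.0019] tool shift mm [-1.2 -0.5 -1.9] turn [-0.67  1.17 89.76] F [ 1.3 -0.4  0.3] q [ -0.   3.  10.  98.  -0. 101.] open 0.00028904517897970967 0.1309530305206863
TCP case mm [-44.6 -78.8 249.1] z [-0.02  -0.006 -1.   ]
0.68 [[314.0, 536.0], [327.0, 540.0], [369.0, 176.0]]
0.71 [[305.0, 533.0], [319.0, 538.0], [362.0, 171.0]]
0.733 [[299.0, 531.0], [313.0, 536.0], [357.0, 167.0]]
0.76 [[290.0, 529.0], [305.0, 533.0], [350.0, 163.0]]
0.8 [[278.0, 525.0], [294.0, 530.0], [340.0, 156.0]]
```

View pics/c7.png

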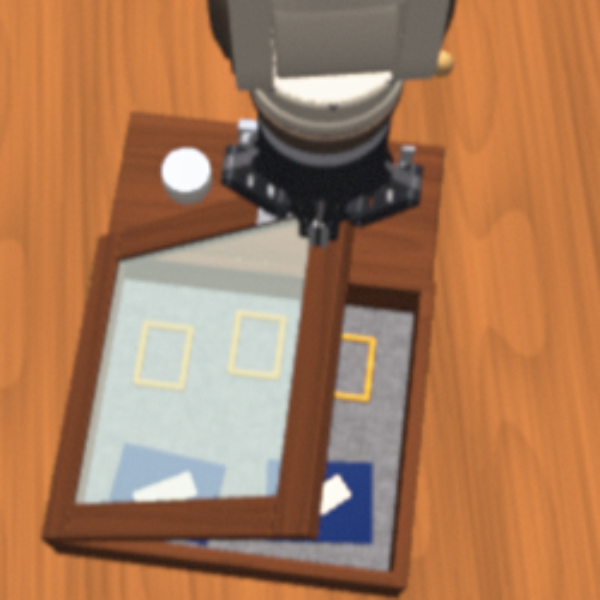

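The front corner at (318,537) gives a lid angle of about 0.72–0.735, so it is at or near seating. I press on slightly and watch the force.

```bash
python3 -m handwheel '[{"tx":0,"ty":0,"tz":0,"ax":0,"ay":0,"az":0,"jaw":-1},{"tx":0,"ty":0,"tz":0,"ax":0,"ay":0,"az":0,"jaw":-1},{"tx":0,"ty":0,"tz":0,"ax":0,"ay":0,"az":0,"jaw":-1},{"tx":0,"ty":0,"tz":0,"ax":0,"ay":0,"az":0,"jaw":-1},{"tx":0,"ty":0,"tz":0,"ax":0,"ay":0,"az":0,"jaw":-1},{"tx":0,"ty":0,"tz":0,"ax":0,"ay":0,"az":0,"jaw":-1},{"tx":0,"ty":0,"tz":0,"ax":0,"ay":0,"az":0,"jaw":-1},{"tx":0,"ty":0,"tz":0,"ax":0,"ay":0,"az":0,"jaw":-1},{"tx":0,"ty":-0.0004,"tz":0.0004,"ax":0,"ay":0,"az":0,"jaw":-1},{"tx":0,"ty":-0.0004,"tz":0.0004,"ax":0,"ay":0,"az":0,"jaw":-1}]'; python3 - <<'E'
from h import *
# lid angle from scene: fit projected lid frame edge by template: compare front-left corner via gradient along image row
c=optics.camera('scene');s=np.load('s.npy');g=cv2.cvtColor(c['color'],cv2.COLOR_RGB2GRAY).astype(float)
gx=cv2.Sobel(cv2.GaussianBlur(g,(0,0),1),cv2.CV_64F,1,0)
for y in(0,40,80,110):
  res=[]
  for a in np.arange(.66,.82,.005):
    u=proj(c,c2w(s,[lid(a,270,y,0)]))[0];res.append(cv2.getRectSubPix(gx.astype(np.float32),(1,1),tuple(map(float,u)))[0,0])
  print(y,(np.arange(.66,.82,.005)[np.argmax(np.abs(res))]).round(3),np.round(res).astype(int).tolist())
E
```

```text
time: 20.65
ee_pos: [0.5199, -0.0029, 0.2485]
tcp_rot: [-178.9, 0.3, 78.9]
wrist_force: [0.9, -0.9, 0.8]
opening: -0.0
grasp_force: 0.7
0 0.715 [9, 6, 2, 0, 1, 9, 29, 58, 103, 146, 179, 193, 173, 139, 90, 47, 10, -13, -27, -25, -19, -7, 4, 5, 3, -5, -11, -17, -15, -12, -7, -4]
40 0.715 [9, 8, 6, 3, 6, 9, 28, 52, 90, 134, 162, 188, 167, 142, 96, 51, 16, -11, -24, -27, -22, -12, -2, 0, -1, -6, -9, -11, -10, -9, -7, -4]
80 0.72 [-5, -3, -2, -2, -3, -2, 2, 12, 29, 53, 76, 96, 97, 87, 62, 31, 7, -15, -25, -27, -21, -12, -3, -2, -3, -7, -9, -11, -9, -7, -6, -4]
110 0.72 [-75, -110, -153, -192, -216, -228, -187, -120, 3, 136, 265, 377, 391, 366, 270, 171, 74, 18, -21, -23, -19, -8, -1, 3, -1, -6, -9, -9, -8, -7, -7, -7]
```

```bash
python3 -m handwheel '[{"tx":0,"ty":0.003,"tz":-0.01,"ax":0,"ay":0,"az":0,"jaw":-1},{"tx":0,"ty":0,"tz":-0.03,"ax":0,"ay":0,"az":0,"jaw":-1},{"tx":0,"ty":0,"tz":-0.03,"ax":0,"ay":0,"az":0,"jaw":-1},{"tx":0,"ty":-0.03,"tz":-0.02,"ax":0,"ay":0,"az":0,"jaw":-1},{"tx":0.02,"ty":-0.03,"tz":0,"ax":0,"ay":0,"az":0,"jaw":-1},{"tx":0.02,"ty":-0.03,"tz":0,"ax":0,"ay":0,"az":0,"jaw":-1},{"tx":0.02,"ty":-0.03,"tz":0,"ax":0,"ay":0,"az":0,"jaw":-1},{"tx":0.02,"ty":-0.03,"tz":0,"ax":0,"ay":0,"az":0,"jaw":-1},{"tx":0,"ty":-0.03,"tz":0,"ax":0,"ay":0,"az":0,"jaw":-1},{"tx":0,"ty":0,"tz":0,"ax":0,"ay":0,"az":0,"jaw":-1}]'; cat > chk.py <<'E'
from h import *
s=np.load('s.npy');C={n:optics.camera(n) for n in('scene','top')}
for n in C:cv2.imwrite(f'pics/k_{n}.png',C[n]['color'][:,:,::-1])
c=C['scene'];g=cv2.cvtColor(c['color'],cv2.COLOR_RGB2GRAY).astype(float)
gx=cv2.Sobel(cv2.GaussianBlur(g,(0,0),1),cv2.CV_64F,1,0).astype(np.float32)
A=np.arange(.6,.85,.005)
for y in(-60,0,40,80):
  r=[cv2.getRectSubPix(gx,(1,1),tuple(map(float,proj(c,c2w(s,[lid(a,270,y,0)]))[0])))[0,0] for a in A];print('lid',y,A[np.argmax(r)].round(3),max(r))
# prop: grey saturation score along the modelled shaft outer part & visible bent part
for n,c in C.items():
  hsv=cv2.cvtColor(c['color'],cv2.COLOR_RGB2HSV);m=((hsv[...,1]<60)&(hsv[...,2]>60)).astype(np.float32)
  be=((abs(hsv[...,0].astype(int)-16)<5)&(hsv[...,2]>150)).astype(np.float32)
  for p in np.arange(1.05,1.24,.02):
    r=np.linspace(115,157,30);P=np.c_[30-r*np.cos(p),-240+0*r,70+r*np.sin(p)]
    b=np.linspace(-240,-185,30);Q=np.c_[0*b+30-157*np.cos(p),b,0*b+70+157*np.sin(p)]
    f=lambda X:np.mean([cv2.getRectSubPix(m,(1,1),tuple(map(float,u)))[0,0] for u in proj(c,c2w(s,X))])
    print(n,round(p,2),f(P).round(2),f(Q).round(2),proj(c,c2w(s,P[-1]))[0].round(0))
E
python3 chk.py
```

```text
time: 21.95
ee_pos: [0.3622, 0.1101, 0.3429]
tcp_rot: [-178.9, 0.3, 79.0]
wrist_force: [0.6, -0.1, 0.0]
opening: 0.0
grasp_force: 0.0
lid -60 0.715 67.66621
lid 0 0.715 198.20699
lid 40 0.715 194.01886
lid 80 0.72 99.29607
scene 1.05 0.37 0.08 [364. 106.]
scene 1.07 0.42 0.0 [362. 106.]
scene 1.09 0.66 0.0 [361. 105.]
scene 1.11 0.99 0.74 [359. 104.]
scene 1.13 0.99 1.0 [358. 104.]
scene 1.15 0.29 0.98 [356. 103.]
scene 1.17 0.01 0.23 [355. 103.]
scene 1.19 0.01 0.17 [353. 102.]
scene 1.21 0.01 0.18 [352. 102.]
scene 1.23 0.05 0.22 [350. 101.]
top 1.05 0.47 0.0 [453. 270.]
top 1.07 0.6 0.0 [453. 268.]
top 1.09 0.63 0.0 [454. 266.]
top 1.11 0.74 0.89 [454. 265.]
top 1.13 0.94 1.0 [455. 263.]
top 1.15 1.0 0.96 [455. 261.]
top 1.17 0.56 0.13 [456. 259.]
top 1.19 0.0 0.14 [456. 257.]
top 1.21 0.0 0.14 [457. 255.]
top 1.23 0.0 0.03 [457. 253.]
```

```bash
cat > chk2.py <<'E'
from h import *
import sys
s=np.load('s.npy');C={n:optics.camera(n) for n in('scene','top')}
def meas(n,f):
  c=C[n];im=cv2.imread(f);hsv=cv2.cvtColor(im,cv2.COLOR_BGR2HSV);m=cv2.GaussianBlur(((hsv[...,1]<60)&(hsv[...,2]>60)).astype(np.float32),(0,0),1)
  g=cv2.cvtColor(im,cv2.COLOR_BGR2GRAY).astype(np.float32);G=cv2.GaussianBlur(g,(0,0),1);gx=cv2.Sobel(G,cv2.CV_32F,1,0) if n=='scene' else cv2.Sobel(G,cv2.CV_32F,0,1)
  sam=lambda I,X:np.mean([cv2.getRectSubPix(I,(1,1),tuple(map(float,u)))[0,0] for u in proj(c,c2w(s,X))])
  ps=np.arange(1.0,1.26,.005);b=np.linspace(-235,-185,20)
  v=[sam(m,np.c_[0*b+30-157*np.cos(p),b,0*b+70+157*np.sin(p)]) for p in ps]
  A=np.arange(.65,1.1,.0025);y=np.linspace(0,110,12)
  l=[abs(sam(gx,[lid(a,270,t,0) for t in y])) for a in A];w=np.array(v)>.7*max(v)
  print(f,'prop',ps[w].mean().round(3) if w.any() else None,max(v).round(2),'lid',A[np.argmax(l)].round(3),max(l).round(0))
for a in sys.argv[1:]: meas(*a.split(':'))
E
python3 chk2.py scene:pics/s4.png scene:pics/s5.png scene:pics/s6.png scene:pics/s7.png scene:pics/k_scene.png top:pics/k_top.png top:pics/top0.png scene:pics/scene0.png
```

```text
pics/s4.png prop 1.175 0.95 lid 1.087 259.0
pics/s5.png prop 1.177 0.96 lid 1.087 265.0
pics/s6.png prop 1.147 0.98 lid 0.937 285.0
pics/s7.png prop 1.127 1.0 lid 0.867 272.0
pics/k_scene.png prop 1.135 0.95 lid 0.865 278.0
pics/k_top.png prop 1.13 0.98 lid 0.842 170.0
pics/top0.png prop 1.127 0.14 lid 1.072 141.0
pics/scene0.png prop 1.022 0.06 lid 1.087 259.0
```

The pictures, measured numerically, show the prop pushed down from 1.176 to about 1.13 with the lid at 0.717. The rod end sits on the slot's front flare, just short of seating. I'll push the rod's bend back from the front with closed fingers, which lifts it into the slot.

```bash
python3 go.py -85 -238 300 0
```

```text
t 22.15 world d [ 0.087  -0.2614 -0.0414] tool shift mm [-239.5  136.4   40. ] turn [-0.66  1.17 89.73] F [0.8 0.1 0.5] q [ 17. -12.   6. 110.   0. 118.] open 0.00023237368900704035 0.0
TCP case mm [-219.5    2.4  341.4] z [-0.02  -0.006 -1.   ]
```

```bash
python3 -m handwheel '[{"tx":-0.03,"ty":0.017,"tz":0.002,"ax":0,"ay":0,"az":0,"jaw":-1},{"tx":-0.03,"ty":0.017,"tz":0.002,"ax":0,"ay":0,"az":0,"jaw":-1},{"tx":-0.03,"ty":0.017,"tz":0.002,"ax":0,"ay":0,"az":0,"jaw":-1},{"tx":-0.03,"ty":0.017,"tz":0.002,"ax":0,"ay":0,"az":0,"jaw":-1},{"tx":-0.03,"ty":0.017,"tz":0.002,"ax":0,"ay":0,"az":0,"jaw":-1},{"tx":-0.03,"ty":0.017,"tz":0.01,"ax":0,"ay":0,"az":0,"jaw":-1},{"tx":-0.03,"ty":0.017,"tz":0.01,"ax":0,"ay":0,"az":0,"jaw":-1},{"tx":-0.029,"ty":0.017,"tz":0.01,"ax":0,"ay":0,"az":0,"jaw":-1},{"tx":0,"ty":0,"tz":0.03,"ax":0,"ay":0,"az":0,"jaw":-1},{"tx":0,"ty":0,"tz":0.03,"ax":0,"ay":0,"az":0,"jaw":-1}]'; python3 go.py -68 -238 198 0
```

```text
time: 23.4
ee_pos: [0.4492, -0.1523, 0.2385]
tcp_rot: [-178.8, 0.3, 78.8]
wrist_force: [1.4, 0.4, 0.6]
opening: -0.0003
grasp_force: 0.0
t 23.4 world d [ 0.0185 -0.0026 -0.0405] tool shift mm [ 1.2 19.5 40.1] turn [-0.72  1.21 89.64] F [1.4 0.4 0.6] q [-18.  -4.   2.  97.  -0.  83.] open -0.000254490554874924 0.0
TCP case mm [ -86.6 -238.9  238.5] z [-0.021 -0.005 -1.   ]
```

```bash
python3 -m handwheel '[{"tx":0,"ty":0,"tz":0.02,"ax":0,"ay":0,"az":0,"jaw":-1},{"tx":0,"ty":0,"tz":0.02,"ax":0,"ay":0,"az":0,"jaw":-1},{"tx":0,"ty":0.005,"tz":0,"ax":0,"ay":0,"az":0,"jaw":-1},{"tx":0,"ty":0.005,"tz":0,"ax":0,"ay":0,"az":0,"jaw":-1},{"tx":0,"ty":0.005,"tz":0,"ax":0,"ay":0,"az":0,"jaw":-1},{"tx":0,"ty":0.005,"tz":0,"ax":0,"ay":0,"az":0,"jaw":-1},{"tx":0,"ty":0.003,"tz":0,"ax":0,"ay":0,"az":0,"jaw":-1},{"tx":0,"ty":0.002,"tz":0,"ax":0,"ay":0,"az":0,"jaw":-1},{"tx":0,"ty":0.002,"tz":0,"ax":0,"ay":0,"az":0,"jaw":-1},{"tx":0,"ty":0.002,"tz":0,"ax":0,"ay":0,"az":0,"jaw":-1}]'; python3 go.py -50 -238 198 0; python3 chk.py | awk '/lid/||$3>.6||$4>.6'
```

```text
time: 24.65
ee_pos: [0.4766, -0.1567, 0.1995]
tcp_rot: [-178.8, 0.3, 78.9]
wrist_force: [-0.5, 0.4, -0.2]
opening: -0.0001
grasp_force: 0.0
t 24.65 world d [ 0.0088 -0.0017 -0.0015] tool shift mm [0.1 9.  1.3] turn [-0.66  1.16 89.76] F [-0.5  0.4 -0.2] q [-18.  -1.   0.  93.  -0.  83.] open -0.00014313758989703229 0.0
TCP case mm [ -59.  -238.   199.5] z [-0.02  -0.006 -1.   ]
lid -60 0.715 63.161877
lid 0 0.715 189.06056
lid 40 0.715 186.069
lid 80 0.72 95.52301
scene 1.09 0.66 0.0 [361. 105.]
scene 1.11 0.99 0.74 [359. 104.]
scene 1.13 0.99 1.0 [358. 104.]
scene 1.15 0.35 0.98 [356. 103.]
top 1.11 0.02 0.73 [454. 265.]
top 1.13 0.08 0.82 [455. 263.]
top 1.15 0.15 0.79 [455. 261.]
```

```bash
python3 -m handwheel '[{"tx":0,"ty":0.002,"tz":0,"ax":0,"ay":0,"az":0,"jaw":-1},{"tx":0,"ty":0.002,"tz":0,"ax":0,"ay":0,"az":0,"jaw":-1},{"tx":0,"ty":0.001,"tz":0,"ax":0,"ay":0,"az":0,"jaw":-1},{"tx":0,"ty":0.001,"tz":0,"ax":0,"ay":0,"az":0,"jaw":-1},{"tx":0,"ty":0.001,"tz":0,"ax":0,"ay":0,"az":0,"jaw":-1},{"tx":0,"ty":0.001,"tz":0,"ax":0,"ay":0,"az":0,"jaw":-1},{"tx":0,"ty":0.001,"tz":0,"ax":0,"ay":0,"az":0,"jaw":-1},{"tx":0,"ty":0.001,"tz":0,"ax":0,"ay":0,"az":0,"jaw":-1},{"tx":0,"ty":0.001,"tz":0,"ax":0,"ay":0,"az":0,"jaw":-1},{"tx":0,"ty":0.001,"tz":0,"ax":0,"ay":0,"az":0,"jaw":-1}]'; python3 go.py -50 -238 198 0; python3 chk.py | awk '/lid/||$3>.6||$4>.6'
```

```text
time: 26.0
ee_pos: [0.4863, -0.1586, 0.2006]
tcp_rot: [-178.7, 0.3, 78.9]
wrist_force: [-16.1, 3.5, 12.8]
opening: -0.0
grasp_force: 8.5
t 26.0 world d [-0.001   0.0003 -0.0026] tool shift mm [ 0.1 -0.9  2.6] turn [-0.77  1.29 89.75] F [-16.1   3.5  12.8] q [-18.   0.   2.  93.  -0.  83.] open -2.9736308382199667e-05 8.466360121965408
TCP case mm [ -49.  -238.1  200.6] z [-0.023 -0.006 -1.   ]
lid -60 0.73 65.73485
lid 0 0.735 180.97098
lid 40 0.735 188.97256
lid 80 0.735 137.39868
scene 1.05 0.62 0.02 [364. 106.]
scene 1.13 0.77 0.15 [358. 104.]
scene 1.15 1.0 1.0 [356. 103.]
scene 1.17 0.92 1.0 [355. 103.]
scene 1.19 0.13 0.68 [353. 102.]
top 1.15 0.0 0.85 [455. 261.]
top 1.17 0.01 0.83 [456. 259.]
```

The lid is now at 0.733, the prop at about 1.165, and resistance has risen to 20 N, so the rod end has dropped into the slot. I back off and check.

```bash
python3 -m handwheel '[{"tx":0,"ty":-0.002,"tz":0,"ax":0,"ay":0,"az":0,"jaw":-1},{"tx":0,"ty":-0.01,"tz":0,"ax":0,"ay":0,"az":0,"jaw":-1},{"tx":0,"ty":-0.02,"tz":0,"ax":0,"ay":0,"az":0,"jaw":-1},{"tx":0,"ty":-0.02,"tz":-0.02,"ax":0,"ay":0,"az":0,"jaw":-1},{"tx":0,"ty":0,"tz":-0.04,"ax":0,"ay":0,"az":0,"jaw":-1},{"tx":0,"ty":0,"tz":-0.04,"ax":0,"ay":0,"az":0,"jaw":-1},{"tx":0,"ty":0,"tz":-0.03,"ax":0,"ay":0,"az":0,"jaw":-1},{"tx":0,"ty":0,"tz":0,"ax":0,"ay":0,"az":0,"jaw":-1},{"tx":0,"ty":0,"tz":0,"ax":0,"ay":0,"az":0,"jaw":-1},{"tx":0,"ty":0,"tz":0,"ax":0,"ay":0,"az":0,"jaw":-1}]'; python3 go.py -10 -80 340 0; python3 chk.py | awk '/lid/||$3>.6||$4>.6';python3 chk2.py scene:pics/k_scene.png top:pics/k_top.png
```

```text
time: 27.35
ee_pos: [0.4397, -0.1487, 0.3292]
tcp_rot: [-178.7, 0.3, 79.0]
wrist_force: [0.2, 0.7, 0.8]
opening: 0.0002
grasp_force: 0.0
t 27.35 world d [0.1146 0.138  0.0108] tool shift mm [157.4  85.8 -13.5] turn [-0.74  1.22 89.76] F [0.2 0.7 0.8] q [-18.  -2.  14. 107.  -0.  83.] open 0.0002282887641688268 0.0
TCP case mm [ -96.7 -237.1  329.2] z [-0.022 -0.005 -1.   ]
lid -60 0.735 63.285366
lid 0 0.735 177.37637
lid 40 0.735 184.14903
lid 80 0.735 133.68141
scene 1.13 0.71 0.04 [358. 104.]
scene 1.15 1.0 0.99 [356. 103.]
scene 1.17 0.93 1.0 [355. 103.]
scene 1.19 0.17 0.71 [353. 102.]
top 1.11 0.64 0.0 [454. 265.]
top 1.13 0.87 0.05 [455. 263.]
top 1.15 1.0 1.0 [455. 261.]
top 1.17 1.0 1.0 [456. 259.]
top 1.19 0.97 0.54 [456. 257.]
pics/k_scene.png prop 1.167 0.95 lid 0.882 270.0
pics/k_top.png prop 1.165 0.98 lid 0.857 176.0
```

Measured seated at 0.735 / 1.166. A gentle press on the rail will confirm and finish the seating.

```bash
python3 -m handwheel '[{"tx":0.02,"ty":0.0097,"tz":0,"ax":0,"ay":0,"az":0,"jaw":-1},{"tx":0.02,"ty":0.0097,"tz":0,"ax":0,"ay":0,"az":0,"jaw":-1},{"tx":0.02,"ty":0.0097,"tz":0,"ax":0,"ay":0,"az":0,"jaw":-1},{"tx":0.02,"ty":0.0097,"tz":0,"ax":0,"ay":0,"az":0,"jaw":-1},{"tx":0.02,"ty":0.0097,"tz":0,"ax":0,"ay":0,"az":0,"jaw":-1},{"tx":0.02,"ty":0.0097,"tz":0,"ax":0,"ay":0,"az":0,"jaw":-1},{"tx":0.02,"ty":0.0097,"tz":0,"ax":0,"ay":0,"az":0,"jaw":-1},{"tx":0.017,"ty":0.0097,"tz":0,"ax":0,"ay":0,"az":0,"jaw":-1},{"tx":0,"ty":0,"tz":0.02,"ax":0,"ay":0,"az":0,"jaw":-1},{"tx":0,"ty":0,"tz":0.02,"ax":0,"ay":0,"az":0,"jaw":-1}]'; python3 go.py -36 -80 258 0
```

```text
time: 28.8
ee_pos: [0.5461, -0.009, 0.2871]
tcp_rot: [-178.8, 0.3, 79.0]
wrist_force: [-0.1, -0.1, 1.0]
opening: -0.0005
grasp_force: 0.0
t 28.8 world d [-0.0173  0.0032 -0.0291] tool shift mm [  0.  -17.   29.5] turn [-0.66  1.16 89.79] F [-0.1 -0.1  1. ] q [ -1.   7.  19. 103.  -0. 100.] open -0.0004642499333981485 0.0
TCP case mm [-18.4 -79.9 287.1] z [-0.02  -0.006 -1.   ]
```

```bash
python3 -m handwheel '[{"tx":0,"ty":-0.0035,"tz":0.006,"ax":0,"ay":0,"az":0,"jaw":-1},{"tx":0,"ty":-0.0035,"tz":0.006,"ax":0,"ay":0,"az":0,"jaw":-1},{"tx":0,"ty":-0.0035,"tz":0.006,"ax":0,"ay":0,"az":0,"jaw":-1},{"tx":0,"ty":-0.0035,"tz":0.006,"ax":0,"ay":0,"az":0,"jaw":-1},{"tx":0,"ty":-0.0035,"tz":0.006,"ax":0,"ay":0,"az":0,"jaw":-1},{"tx":0,"ty":-0.001,"tz":0.001,"ax":0,"ay":0,"az":0,"jaw":-1},{"tx":0,"ty":-0.001,"tz":0.001,"ax":0,"ay":0,"az":0,"jaw":-1},{"tx":0,"ty":-0.001,"tz":0.001,"ax":0,"ay":0,"az":0,"jaw":-1},{"tx":0,"ty":-0.001,"tz":0.001,"ax":0,"ay":0,"az":0,"jaw":-1},{"tx":0,"ty":-0.001,"tz":0.001,"ax":0,"ay":0,"az":0,"jaw":-1}]'; python3 go.py -42 -80 252 0
python3 -m handwheel '[{"tx":0,"ty":-0.0003,"tz":0.0003,"ax":0,"ay":0,"az":0,"jaw":-1},{"tx":0,"ty":-0.0003,"tz":0.0003,"ax":0,"ay":0,"az":0,"jaw":-1},{"tx":0,"ty":0,"tz":0,"ax":0,"ay":0,"az":0,"jaw":-1},{"tx":0,"ty":0,"tz":0,"ax":0,"ay":0,"az":0,"jaw":-1},{"tx":0,"ty":0,"tz":0,"ax":0,"ay":0,"az":0,"jaw":-1},{"tx":0,"ty":0,"tz":0,"ax":0,"ay":0,"az":0,"jaw":-1},{"tx":0,"ty":0,"tz":0,"ax":0,"ay":0,"az":0,"jaw":-1},{"tx":0,"ty":0,"tz":0,"ax":0,"ay":0,"az":0,"jaw":-1},{"tx":0,"ty":0,"tz":0,"ax":0,"ay":0,"az":0,"jaw":-1},{"tx":0,"ty":0,"tz":0,"ax":0,"ay":0,"az":0,"jaw":-1}]'; python3 chk.py | grep lid
```

```text
time: 30.05
ee_pos: [0.5226, -0.0054, 0.2533]
tcp_rot: [-178.8, 0.3, 78.9]
wrist_force: [0.1, -1.0, 0.5]
opening: 0.0002
grasp_force: 0.0
t 30.05 world d [ 0.0003  0.0007 -0.0013] tool shift mm [0.8 0.2 1.2] turn [-0.66  1.16 89.76] F [ 0.1 -1.   0.5] q [ -1.   3.  10.  99.  -0. 101.] open 0.00020506400927205277 0.0
TCP case mm [-42.2 -80.8 253.3] z [-0.02  -0.006 -1.   ]
time: 31.3
ee_pos: [0.522, -0.0053, 0.2527]
tcp_rot: [-178.8, 0.3, 78.9]
wrist_force: [1.1, -0.3, 0.6]
opening: -0.0003
grasp_force: 0.8
lid -60 0.73 65.87142
lid 0 0.735 184.70537
lid 40 0.735 191.04558
lid 80 0.735 140.44884
```

Just touching now. I press on in 0.5 mm steps.

```bash
python3 -m handwheel '[{"tx":0,"ty":-0.0004,"tz":0.0004,"ax":0,"ay":0,"az":0,"jaw":-1},{"tx":0,"ty":-0.0004,"tz":0.0004,"ax":0,"ay":0,"az":0,"jaw":-1},{"tx":0,"ty":0,"tz":0,"ax":0,"ay":0,"az":0,"jaw":-1},{"tx":0,"ty":0,"tz":0,"ax":0,"ay":0,"az":0,"jaw":-1},{"tx":0,"ty":0,"tz":0,"ax":0,"ay":0,"az":0,"jaw":-1},{"tx":0,"ty":0,"tz":0,"ax":0,"ay":0,"az":0,"jaw":-1},{"tx":0,"ty":0,"tz":0,"ax":0,"ay":0,"az":0,"jaw":-1},{"tx":0,"ty":0,"tz":0,"ax":0,"ay":0,"az":0,"jaw":-1},{"tx":0,"ty":0,"tz":0,"ax":0,"ay":0,"az":0,"jaw":-1},{"tx":0,"ty":0,"tz":0,"ax":0,"ay":0,"az":0,"jaw":-1}]';python3 chk.py | grep lid
python3 -m handwheel '[{"tx":0,"ty":-0.0004,"tz":0.0004,"ax":0,"ay":0,"az":0,"jaw":-1},{"tx":0,"ty":-0.0004,"tz":0.0004,"ax":0,"ay":0,"az":0,"jaw":-1},{"tx":0,"ty":0,"tz":0,"ax":0,"ay":0,"az":0,"jaw":-1},{"tx":0,"ty":0,"tz":0,"ax":0,"ay":0,"az":0,"jaw":-1},{"tx":0,"ty":0,"tz":0,"ax":0,"ay":0,"az":0,"jaw":-1},{"tx":0,"ty":0,"tz":0,"ax":0,"ay":0,"az":0,"jaw":-1},{"tx":0,"ty":0,"tz":0,"ax":0,"ay":0,"az":0,"jaw":-1},{"tx":0,"ty":0,"tz":0,"ax":0,"ay":0,"az":0,"jaw":-1},{"tx":0,"ty":0,"tz":0,"ax":0,"ay":0,"az":0,"jaw":-1},{"tx":0,"ty":0,"tz":0,"ax":0,"ay":0,"az":0,"jaw":-1}]'; python3 chk.py | grep lid
```

```text
time: 32.65
ee_pos: [0.5211, -0.0051, 0.2519]
tcp_rot: [-178.8, 0.3, 78.9]
wrist_force: [0.6, -0.2, -0.3]
opening: 0.0003
grasp_force: 0.3
lid -60 0.725 63.56189
lid 0 0.73 187.37196
lid 40 0.725 177.47658
lid 80 0.73 114.84472
time: 34.0
ee_pos: [0.5204, -0.005, 0.2511]
tcp_rot: [-178.8, 0.3, 78.9]
wrist_force: [1.2, -0.7, 0.8]
opening: -0.0003
grasp_force: 0.7
lid -60 0.725 67.85042
lid 0 0.725 184.813
lid 40 0.725 191.3909
lid 80 0.725 116.136665
```

With gentle force the lid creeps through the slot's free play (12 mm slot, 8 mm rod), so the best final state is where the push-up left it, around 0.735 / 1.167. I go back and push the rod up once more.

```bash
python3 -m handwheel '[{"tx":0,"ty":0.004,"tz":-0.01,"ax":0,"ay":0,"az":0,"jaw":-1},{"tx":0,"ty":0,"tz":-0.035,"ax":0,"ay":0,"az":0,"jaw":-1},{"tx":0,"ty":0,"tz":-0.035,"ax":0,"ay":0,"az":0,"jaw":-1},{"tx":-0.022,"ty":-0.008,"tz":0,"ax":0,"ay":0,"az":0,"jaw":-1},{"tx":-0.022,"ty":-0.008,"tz":0,"ax":0,"ay":0,"az":0,"jaw":-1},{"tx":-0.022,"ty":-0.008,"tz":0,"ax":0,"ay":0,"az":0,"jaw":-1},{"tx":-0.022,"ty":-0.008,"tz":0,"ax":0,"ay":0,"az":0,"jaw":-1},{"tx":-0.022,"ty":-0.008,"tz":0,"ax":0,"ay":0,"az":0,"jaw":-1},{"tx":-0.022,"ty":-0.008,"tz":0,"ax":0,"ay":0,"az":0,"jaw":-1},{"tx":-0.025,"ty":0,"tz":0,"ax":0,"ay":0,"az":0,"jaw":-1}]'; python3 go.py -85 -238 198 0; python3 chk.py | awk '/lid/';python3 chk2.py scene:pics/k_scene.png top:pics/k_top.png
```

```text
time: 35.35
ee_pos: [0.4482, -0.151, 0.3338]
tcp_rot: [-178.9, 0.3, 79.0]
wrist_force: [-0.1, -0.9, -0.2]
opening: 0.0001
grasp_force: 0.0
t 35.35 world d [ 0.0028 -0.0008 -0.1358] tool shift mm [  0.5   5.5 135.8] turn [-0.64  1.14 89.78] F [-0.1 -0.9 -0.2] q [-18.  -1.  16. 108.  -0.  83.] open 6.474162655385384e-05 0.0
TCP case mm [ -87.9 -237.8  333.8] z [-0.02  -0.006 -1.   ]
lid -60 0.72 63.503815
lid 0 0.725 180.21617
lid 40 0.725 185.74149
lid 80 0.725 116.862045
pics/k_scene.png prop 1.15 0.96 lid 0.875 265.0
pics/k_top.png prop 1.147 0.98 lid 0.85 178.0
```

```bash
python3 -m handwheel '[{"tx":0,"ty":0,"tz":0.034,"ax":0,"ay":0,"az":0,"jaw":-1},{"tx":0,"ty":0,"tz":0.034,"ax":0,"ay":0,"az":0,"jaw":-1},{"tx":0,"ty":0,"tz":0.034,"ax":0,"ay":0,"az":0,"jaw":-1},{"tx":0,"ty":0,"tz":0.032,"ax":0,"ay":0,"az":0,"jaw":-1},{"tx":0,"ty":0.008,"tz":0,"ax":0,"ay":0,"az":0,"jaw":-1},{"tx":0,"ty":0.008,"tz":0,"ax":0,"ay":0,"az":0,"jaw":-1},{"tx":0,"ty":0.008,"tz":0,"ax":0,"ay":0,"az":0,"jaw":-1},{"tx":0,"ty":0.004,"tz":0,"ax":0,"ay":0,"az":0,"jaw":-1},{"tx":0,"ty":0.002,"tz":0,"ax":0,"ay":0,"az":0,"jaw":-1},{"tx":0,"ty":0.002,"tz":0,"ax":0,"ay":0,"az":0,"jaw":-1}]'; python3 go.py -48.5 -238 200 0
```

```text
time: 36.8
ee_pos: [0.4774, -0.1569, 0.1984]
tcp_rot: [-178.8, 0.3, 78.9]
wrist_force: [-0.8, 0.6, 0.3]
opening: 0.0001
grasp_force: 0.0
t 36.8 world d [ 0.0094 -0.0017  0.0016] tool shift mm [ 0.1  9.5 -1.8] turn [-0.66  1.16 89.76] F [-0.8  0.6  0.3] q [-18.  -1.   0.  92.  -0.  83.] open 9.677645588958053e-05 0.0
TCP case mm [ -58.1 -238.1  198.4] z [-0.02  -0.006 -1.   ]
```

```bash
python3 -m handwheel '[{"tx":0,"ty":0.002,"tz":0,"ax":0,"ay":0,"az":0,"jaw":-1},{"tx":0,"ty":0.002,"tz":0,"ax":0,"ay":0,"az":0,"jaw":-1},{"tx":0,"ty":0.001,"tz":-0.0002,"ax":0,"ay":0,"az":0,"jaw":-1},{"tx":0,"ty":0.001,"tz":-0.0003,"ax":0,"ay":0,"az":0,"jaw":-1},{"tx":0,"ty":0.001,"tz":-0.0004,"ax":0,"ay":0,"az":0,"jaw":-1},{"tx":0,"ty":0.001,"tz":-0.0004,"ax":0,"ay":0,"az":0,"jaw":-1},{"tx":0,"ty":0.001,"tz":-0.0004,"ax":0,"ay":0,"az":0,"jaw":-1},{"tx":0,"ty":0.0005,"tz":-0.0002,"ax":0,"ay":0,"az":0,"jaw":-1},{"tx":0,"ty":0,"tz":0,"ax":0,"ay":0,"az":0,"jaw":-1},{"tx":0,"ty":0,"tz":0,"ax":0,"ay":0,"az":0,"jaw":-1}]'; python3 chk.py | awk '/lid/';python3 chk2.py scene:pics/k_scene.png top:pics/k_top.png
```

```text
time: 38.05
ee_pos: [0.4851, -0.1583, 0.1994]
tcp_rot: [-178.6, 0.3, 78.9]
wrist_force: [-8.9, 1.3, -0.1]
opening: -0.0001
grasp_force: 4.6
lid -60 0.73 61.7865
lid 0 0.73 189.16817
lid 40 0.735 180.88039
lid 80 0.735 123.70755
pics/k_scene.png prop 1.16 0.96 lid 0.877 271.0
pics/k_top.png prop 1.157 0.87 lid 0.855 180.0
```

```bash
python3 -m handwheel '[{"tx":0,"ty":0.0005,"tz":-0.0002,"ax":0,"ay":0,"az":0,"jaw":-1},{"tx":0,"ty":0.0005,"tz":-0.0002,"ax":0,"ay":0,"az":0,"jaw":-1},{"tx":0,"ty":0.0005,"tz":-0.0002,"ax":0,"ay":0,"az":0,"jaw":-1},{"tx":0,"ty":0.0005,"tz":-0.0002,"ax":0,"ay":0,"az":0,"jaw":-1},{"tx":0,"ty":0,"tz":0,"ax":0,"ay":0,"az":0,"jaw":-1},{"tx":0,"ty":0,"tz":0,"ax":0,"ay":0,"az":0,"jaw":-1},{"tx":0,"ty":0,"tz":0,"ax":0,"ay":0,"az":0,"jaw":-1},{"tx":0,"ty":0,"tz":0,"ax":0,"ay":0,"az":0,"jaw":-1},{"tx":0,"ty":0,"tz":0,"ax":0,"ay":0,"az":0,"jaw":-1},{"tx":0,"ty":0,"tz":0,"ax":0,"ay":0,"az":0,"jaw":-1}]'; python3 chk.py | awk '/lid/';python3 chk2.py scene:pics/k_scene.png top:pics/k_top.png
```

```text
time: 39.5
ee_pos: [0.487, -0.1587, 0.2003]
tcp_rot: [-178.6, 0.3, 78.9]
wrist_force: [-10.0, 1.1, 0.4]
opening: -0.0002
grasp_force: 4.8
lid -60 0.735 63.106045
lid 0 0.74 183.12613
lid 40 0.74 183.34215
lid 80 0.74 128.88542
pics/k_scene.png prop 1.172 0.95 lid 0.885 272.0
pics/k_top.png prop 1.17 0.89 lid 0.862 178.0
```

Lid 0.737, prop 1.171. The depth stays constant as it slides, so the rod end is on the slot's bottom and centred. I release and retreat.

```bash
python3 -m handwheel '[{"tx":0,"ty":-0.002,"tz":0,"ax":0,"ay":0,"az":0,"jaw":-1},{"tx":0,"ty":-0.01,"tz":0,"ax":0,"ay":0,"az":0,"jaw":-1},{"tx":0,"ty":-0.02,"tz":0,"ax":0,"ay":0,"az":0,"jaw":-1},{"tx":0,"ty":-0.02,"tz":-0.02,"ax":0,"ay":0,"az":0,"jaw":-1},{"tx":0,"ty":-0.02,"tz":-0.04,"ax":0,"ay":0,"az":0,"jaw":-1},{"tx":0,"ty":-0.02,"tz":-0.04,"ax":0,"ay":0,"az":0,"jaw":-1},{"tx":0,"ty":0,"tz":-0.03,"ax":0,"ay":0,"az":0,"jaw":-1},{"tx":0,"ty":0,"tz":0,"ax":0,"ay":0,"az":0,"jaw":-1},{"tx":0,"ty":0,"tz":0,"ax":0,"ay":0,"az":0,"jaw":-1},{"tx":0,"ty":0,"tz":0,"ax":0,"ay":0,"az":0,"jaw":-1}]'; python3 chk.py | awk '/lid/';python3 chk2.py scene:pics/k_scene.png top:pics/k_top.png; python3 - <<'E'
import cv2,numpy as np
for n in('scene','top'): # bystanders: bright/pixel change against start, tin, frame, hook areas
  a=cv2.imread(f'pics/{n}0.png').astype(int);b=cv2.imread(f'pics/k_{n}.png').astype(int);d=abs(a-b).max(2)>40
  R={'scene':dict(frame=(355,445,265,375),tin=(135,165,282,310),hook=(90,112,325,412)),'top':dict(frame=(168,270,130,218),tin=(195,222,413,440),hook=(250,350,480,510))}[n]
  print(n,{k:int(d[v[0]:v[1],v[2]:v[3]].sum()) for k,v in R.items()})
E
```

```text
time: 40.95
ee_pos: [0.4009, -0.1411, 0.3314]
tcp_rot: [-178.7, 0.3, 79.0]
wrist_force: [0.4, -0.2, -0.4]
opening: -0.0001
grasp_force: 0.0
lid -60 0.735 59.101677
lid 0 0.74 183.58469
lid 40 0.74 182.32999
lid 80 0.74 127.798874
pics/k_scene.png prop 1.172 0.95 lid 0.885 269.0
pics/k_top.png prop 1.17 0.98 lid 0.862 177.0
scene {'frame': 0, 'tin': 271, 'hook': 76}
top {'frame': 6, 'tin': 56, 'hook': 2048}
```

```bash
python3 - <<'E'
import cv2
from workcell import workorder
a=cv2.imread('pics/scene0.png').astype(int);b=cv2.imread('pics/k_scene.png').astype(int);d=abs(a-b).max(2)>40
print('hook beads',d[90:112,365:412].sum(),d[90:108,325:345].sum())
print(workorder.job_done())
E
```

```text
hook beads 0 0
the job is handed in; nothing more can be done
None
```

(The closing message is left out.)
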